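Set up the pour-over stand: mug in, dripper round to the flat, clamp tight

TASK

Get the pour-over coffee stand ready: stand the mug upright in the middle of its round drip tray, swing the dripper arm round over the mug until the clamp screw in its collar faces the flat on the rod, and tighten the clamp lever fully down so that the screw is home on the flat. Leave the coffee jar, the canister and the pepper mill where they are.

Things in the scene. Friction and masses are not known exactly. Their poses are not given: they have to be found in the camera images.
- coffee_stand: Pour-over stand, stands firm. Dark wooden base 136 mm deep (x), 304 mm long (y -244 to +60 mm), 20 mm high; upright steel rod 26 mm thick, up to 226 mm. Origin on the worktop under the rod's axis; own x to the back, y to the left along the base, z up. One flat runs down the rod, 20 mm wide, 8 mm from the axis; it looks to the stand's front (-x).
- tray_center (a point): Centre of the round slotted steel drip tray (112 mm across), on its top face 24 mm over the worktop, 180 mm from the rod's axis along the stand's -y. The mug belongs here.
- dripper_arm (a joint): Angle of the dripper arm round the rod (rad), growing clockwise seen from above. 0: the arm lies along the stand's -y, the dripper is over the drip tray and the clamp screw faces the rod's flat. Starts at 1.3 to 2.0, swung forward. Turns from -0.6 to 2.1 with a drag of 0.3 N m, stays where it is left; held fast once the screw is home.
- dripper_bar (a point): Middle of the free part of the arm's level steel bar (14 mm wide, 10 mm high), 84 mm from the rod's axis, 195 mm over the worktop. The bar joins the collar round the rod (48 mm across, 175 to 215 mm high) to the dripper's ring. Axes here and at outlet: -y along the bar from rod to dripper, z up; with the arm at 0 they are the stand's axes.
- outlet (a point): Lower end of the white cone dripper, on its axis, 180 mm from the rod's axis, 130 mm over the worktop. The dripper is fixed in the arm's ring; its rim is 114 mm across and 212 mm over the worktop.
- clamp_lever (a joint): Angle of the black clamp lever about its screw (rad), growing as it is pressed down, which tightens. 0: slack, leaning 45 degrees up; level at 0.79. Screw facing the flat (arm within about 0.1 of 0): goes to 1.40 to 1.50, some 38 degrees below level, and is tight. On the round of the rod it stops at 0.4 to 0.7. Takes 3 to 5 N to move, 8 to 15 N to tighten; stays where left. Starts at 0 to 0.2.
- lever_tip (a point): Centre of the ball (18 mm) ending the lever (12 mm bar), 66 mm from the screw's axis. In the axes told at dripper_bar, origin on the rod's axis: the screw is level along x, on the -x side, 195 mm over the worktop; the lever swings in the plane x = -55 mm (-48 when tight), to the dripper's side: tip at y = -47, 47 mm over the screw when slack; y = -52, 41 under it when tight.
- mug: White mug, empty, 78 mm across, 88 mm high, about 0.28 kg, with one upright loop handle. Origin under its round axis. The handle points along its own +y: a 12 mm thick loop from 37 to 76 mm off the axis, 17 to 75 mm high, with a finger hole between 39 and 64 mm off the axis.
- mug_mouth (a point): Centre of the mug's mouth (70 mm across inside), on its round axis, 88 mm over its underside.
- coffee_jar: Glass coffee jar with a black lid, 67 mm across, 130 mm high; origin under its centre. A bystander.
- canister: Pale canister with a knobbed lid, 70 mm across, 105 mm high; origin under its centre. A bystander.
- pepper_mill: Turned wooden pepper mill, 58 mm across, 170 mm high; origin under its centre. A bystander.
Mind the look-alikes: they are no part of the job. Leave any turquoise look-alike of the mug alone.

How it is judged (in metres and radians):
At the end, for the whole second after the job is handed in: The mug stands upright and still on the drip tray, its mouth within 25 mm of the tray's centre and within 22 mm of under the dripper's outlet; the dripper arm is within 0.12 rad of facing the flat; the clamp lever is past 1.37 rad (on the flat it meets its stop at 1.40), screw home on the flat (horizontal distance between mug_mouth and outlet below 0.022 m and horizontal distance between mug_mouth and tray_center below 0.025 m and height (world z) of mug between 0.018 and 0.03 m and angle between mug's own z axis and vertical below 0.08 rad and linear speed of mug below 0.02 m/s and value of joint dripper_arm between -0.12 and 0.12 rad and value of joint clamp_lever above 1.37 rad and velocity of joint dripper_arm between -0.05 and 0.05 rad/s); the robot touches nothing.
It fails at once if the mug is tipped over (angle between mug's own z axis and vertical above 0.7 rad).
It fails at once if the coffee jar, the canister or the pepper mill is pushed away (distance of any of coffee_jar, canister, pepper_mill from where it was at the start of the episode above 0.03 m).
It also fails if it takes over 58 s, if anything falls off the work surface, if the arm or the gripper's body presses on something with over 40 N, if the wrist force passes 120 N, or if a joint passes its speed limit or range.

ROBOT

A 7-joint arm with a two-finger parallel gripper is mounted at the origin on a cart in front of the work surface, level with it; the furniture and walls round the work are solid. World frame = base frame: x ahead of the robot, y to its left, z up, the work surface at z = 0. Lengths are in mm, angles in rad, forces in N, time in s.
With the tool pointing down it reaches from about 400 to 875 mm from the base axis. Payload 6.5 kg.
Tool frame: the origin (TCP) lies on the centre line of the jaws, within the pads' length; the fingertips stand bot.finger_overhang ahead of it and the grasp point (between the pads) lies 11 mm behind it (bot.finger_overhang is the distance from the TCP to the fingertips, in mm); z points along the fingers, y is the line along which they close (so a half turn about z gives the same grasp; the last joint's range is limited). The gripper opens to 85 mm and grips with 20 to 120 N. Pads are 22 mm wide; open, the fingers measure 114 mm over their backs; the gripper's body (76 mm by 85 mm) begins 54 mm behind the grasp point. The pads swing forward as they close: fully open they stand 13 mm farther back than shut.
Start: joints at [-1.202, 0.536, -0.004, 1.538, 0.003, 1.067, -0.071], TCP at [273.793, 589.515, 239.29] pointing down, gripper open.
Joint ranges: [-2.7, 2.7], [-0.37, 2.16], [-1.27, 1.26], [0.24, 2.4], [-1.31, 4.45], [0.19, 1.91], [-2.76, 2.76]. Speed limits (rad/s): [2.39, 2.39, 3.14, 3.14, 3.14, 3.14, 3.14].

INTERFACE

Orientations are given as a rotation vector (axis times angle).
In Python, from workcell import bot, gripper_to, planner, state, read_camera, job, recognise, outline_of, pinpoint gives the robot as it stands. Calls block until the motion is done:
- bot.move_pose(position, orientation): joint-space move of the TCP to a pose.
- bot.move_l(position, feed=150, ori=None, max_force=None): straight line of the TCP; ori=None keeps the orientation; feed is the mean speed in mm/s. With max_force (N) it stops when the force on the tool has changed by that much, and returns True; else False.
- bot.move_joints(angles): joint-space move.
- gripper_to(opening, squeeze=None): opening from 0.0 (shut) to 1.0 (fully open); squeeze is the grip in N (None keeps the last); returns when the fingers have stopped.
- bot.sleep(seconds).
- planner.ik(position, orientation): joint angles nearest the present ones, or None.
- state(): the state.
- read_camera(name): name is "side" or "top"; returns a dict with "pixels" (420x560x3 uint8, red, green, blue), "vertical_fov" (degrees; the focal length in pixels is half the picture's height over the tangent of half this angle, whatever the lens; pixels are square), "cx", "cy" (the principal point, pixels), "T" (4x4, takes a point from camera to world coordinates). Camera axes: x right, y up, looking along -z (the intrinsics and any distortion apply to the point x, -y, -z); pixel columns grow to the right and rows downward; lengths in mm; the calibration is good to about 2 mm. A picture is of the moment at which its call begins. There is no depth.
A pose or a line that the arm cannot do raises bot.Unreachable and nothing moves.
- job.sign_off(): hands the job in; it is judged then, once.
Trained networks look in the newest picture that a camera, given by its name, has taken for a name from the list of things; names that differ only in an ending like _2 or _b are one class to them, and where a whole thing is asked for, a point or a joint stands for the part that bears it (a point fixed in the world has none). Each returns a list of dicts, best first, with "p" (0 to 1); they miss things now and then, are a little off and sometimes report something else, mostly with a low value. They report only what shows in the picture. A call takes as long as a camera call. They do not tell look-alikes from the thing itself.
- recognise(camera, name): "extent" ([left, top, right, bottom] in pixels, round what is visible of it).
- outline_of(camera, name): "mask" (420x560 bool, what is visible of it) and "extent" ([left, top, right, bottom] in pixels, round what is visible of it).
- pinpoint(camera, name): "uv" ([column, row] in pixels: a listed point, or the origin of a listed thing).
The state is a dict: "clock": time; "joint_positions": joint angles; "joint_velocities": joint speeds; "joint_efforts": joint torques, N m; "position": TCP position; "ee_rot": TCP orientation; "force": force on the tool from outside, world axes, zero at the start; "wrist_torque": the same for the moment, N m; "gripper_width": opening from 0.0 (shut) to 1.0 (fully open); "grip_force": force on a finger pad.
Only numpy, scipy, OpenCV 4.12 (cv2) and the standard library are available. Lean on these libraries where they do the work, as an engineer would, in place of code of your own. Each camera call takes 0.05 s, during which the arm holds its last target. There are 200 camera calls.

## Working session

There is one attempt and no reset: what is moved stays moved. The work goes in short steps, each a Python script; the robot and the scene stay as the last script left them, time stands still between calls to the robot, and variables do not carry over. Pictures are saved under pics/ and viewed, at most 10 in all, crops included, and the job is handed in when it is done.

```bash
ls; mkdir -p pics
cat > h.py <<'E'
import numpy as np, cv2
from workcell import bot, gripper_to, planner, state, read_camera, job, recognise, outline_of, pinpoint
def ray(c,uv):
    f=c["pixels"].shape[0]/2/np.tan(np.radians(c["vertical_fov"])/2)
    T=np.array(c["T"]); d=np.array([(uv[0]-c["cx"])/f,-(uv[1]-c["cy"])/f,-1.])
    return T[:3,3],T[:3,:3]@d
def at_z(c,uv,z):
    o,d=ray(c,uv); return o+d*(z-o[2])/d[2]
def proj(c,P):
    f=c["pixels"].shape[0]/2/np.tan(np.radians(c["vertical_fov"])/2)
    T=np.array(c["T"]); p=T[:3,:3].T@(np.array(P)-T[:3,3]); return np.array([c["cx"]-f*p[0]/p[2],c["cy"]+f*p[1]/p[2]])
def tri(c1,u1,c2,u2):
    o1,d1=ray(c1,u1);o2,d2=ray(c2,u2)
    d1/=np.linalg.norm(d1);d2/=np.linalg.norm(d2)
    s=np.linalg.lstsq(np.c_[d1,-d2],o2-o1,rcond=None)[0]
    a,b=o1+d1*s[0],o2+d2*s[1]; return (a+b)/2,np.linalg.norm(a-b)
E
python3 - <<'E'
from h import *
np.set_printoptions(precision=1,suppress=True)
C={n:read_camera(n) for n in("side","top")}
for n,c in C.items():
    cv2.imwrite(f"pics/{n}0.png",c["pixels"][:,:,::-1]); print(n,[k for k in c],c["vertical_fov"],c["cx"],c["cy"],np.array(c["T"])[:3], {k:v for k,v in c.items() if k not in("pixels","T")})
    for t in["coffee_stand","tray_center","dripper_bar","outlet","lever_tip","mug","mug_mouth","coffee_jar","canister","pepper_mill"]:
        print(t,[(np.array(d["uv"]),round(d["p"],2)) for d in pinpoint(n,t)][:4])
print(bot.finger_overhang,state()["ee_rot"],state()["clock"])
E
```

```text
pics
side ['pixels', 'vertical_fov', 'cx', 'cy', 'T'] 43.46014244380913 278.1579736740762 202.22292852884442 [[  -0.2    0.9   -0.5  -57.2]
 [  -1.    -0.2    0.1 -250.5]
 [  -0.     0.5    0.9 1341.4]] {'vertical_fov': 43.46014244380913, 'cx': 278.1579736740762, 'cy': 202.22292852884442}
coffee_stand [(array([168.6, 254.2]), 0.76), (array([144.7, 255.8]), 0.53)]
tray_center [(array([235.3, 249.1]), 0.98)]
dripper_bar [(array([147. , 255.8]), 0.93)]
outlet [(array([144.4, 302.3]), 0.55)]
lever_tip [(array([168.4, 251.2]), 0.58), (array([186.9, 186.1]), 0.58)]
mug [(array([367.3, 290.6]), 0.83), (array([419.1, 259.1]), 0.8), (array([304.8, 248.5]), 0.73)]
mug_mouth [(array([370.3, 274. ]), 0.97), (array([427.5, 250.1]), 0.92), (array([306.4, 232.3]), 0.75), (array([231.3, 250.8]), 0.42)]
coffee_jar [(array([276.1, 189.7]), 0.94)]
canister [(array([233.1, 187.2]), 0.76)]
pepper_mill [(array([187.5, 184. ]), 0.7)]
top ['pixels', 'vertical_fov', 'cx', 'cy', 'T'] 44.960429493602035 282.42392810440936 209.0636100525924 [[   0.     1.    -0.1  382.2]
 [  -1.     0.    -0.  -388.7]
 [  -0.     0.1    1.  1397.5]] {'vertical_fov': 44.960429493602035, 'cx': 282.42392810440936, 'cy': 209.0636100525924}
coffee_stand [(array([166.9, 229.7]), 0.58)]
tray_center [(array([229.6, 238.8]), 0.64)]
dripper_bar [(array([134.3, 252.7]), 0.94)]
outlet [(array([129.3, 292.6]), 0.79), (array([229.5, 239.5]), 0.3)]
lever_tip [(array([113.8, 228.8]), 0.6)]
mug [(array([405.8, 283.5]), 0.96), (array([352.4, 298.9]), 0.7)]
mug_mouth [(array([302.7, 244.5]), 0.83), (array([418.3, 283.8]), 0.73), (array([356.5, 299.3]), 0.59)]
coffee_jar [(array([281.2, 180.3]), 0.75)]
canister [(array([240.9, 167.6]), 0.96)]
pepper_mill [(array([196.9, 152.1]), 0.86)]
8.0 [0.7 3.1 0. ] 1.1
```

View pics/side0.png

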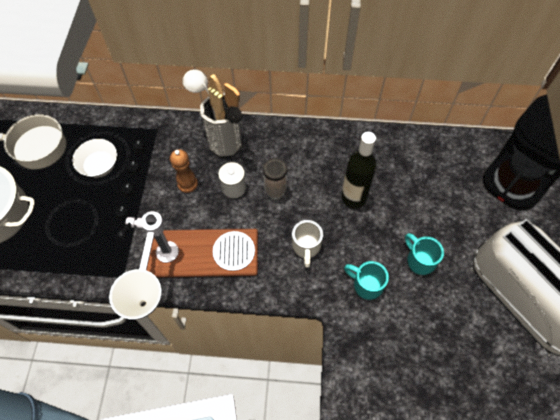

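View pics/top0.png

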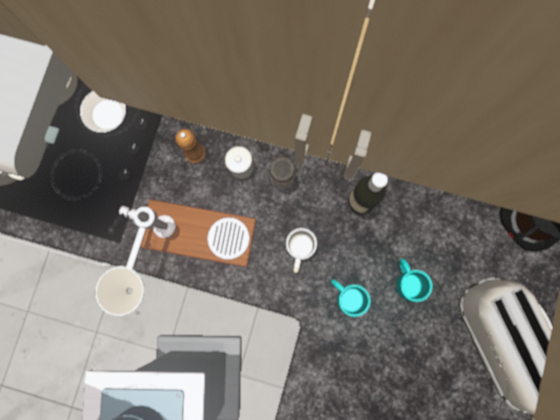

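The side picture shows the stand with the tray at (235,249), the rod at (168,254) and the dripper swung forward at (137,295). There are three mug candidates: white (306,240), turquoise (370,280) and turquoise (425,255). The white one, with its handle pointing down the image, fits the description. The jar (276,180), canister (232,180) and mill (185,170) stand behind the stand.

Run:
```python
from h import *
np.set_printoptions(precision=1,suppress=True)
C={n:read_camera(n) for n in("side","top")}
s,t=C["side"],C["top"]
P={}
for n in C:
    for k in["tray_center","dripper_bar","mug","mug_mouth","coffee_jar","canister","pepper_mill","coffee_stand","outlet"]:
        for d in pinpoint(n,k)[:4]:
            z=dict(tray_center=24,dripper_bar=195,mug_mouth=88,outlet=130).get(k,0)
            print(n,k,at_z(C[n],d["uv"],z)[:2],round(d["p"],2))
# tray ellipse and white mug by mask colour
for n in C:
    print("cam",n,np.array(C[n]["T"])[:3,3])
    for d in outline_of(n,"mug"):
        m=d["mask"]; print(n,"mug mask",d["extent"],d["p"],C[n]["pixels"][m].mean(0))
a=cv2.resize(s["pixels"][190:320,90:350],None,fx=3,fy=3,interpolation=cv2.INTER_CUBIC)
b=cv2.resize(t["pixels"][180:320,90:330],None,fx=2,fy=2,interpolation=cv2.INTER_CUBIC)
cv2.imwrite("pics/cs.png",a[:,:,::-1])
b=cv2.resize(t["pixels"][185:325,90:330],None,fx=3.3,fy=3.3,interpolation=cv2.INTER_CUBIC)
cv2.imwrite("pics/ct.png",b[:,:,::-1])
```

```text
side tray_center [ 509.3 -211.6] 0.88
side mug [ 341.9 -547.5] 0.97
side mug [ 481.4 -403.7] 0.81
side mug [ 398.8 -702.4] 0.66
side mug [540.4  22.6] 0.57
side mug_mouth [ 496.7 -416.8] 0.66
side mug_mouth [ 355.8 -549.2] 0.65
side mug_mouth [ 392.5 -710.7] 0.6
side coffee_jar [ 681.7 -367. ] 0.59
side canister [ 715.5 -242.3] 0.59
side pepper_mill [ 752.6 -108.3] 0.92
side coffee_stand [548.3 -37.5] 0.8
side outlet [368.7   4.8] 0.7
top tray_center [ 508.3 -222.7] 0.58
top dripper_bar [456.8 -18.2] 0.69
top mug [ 485.2 -400.4] 0.7
top mug [ 389.9 -701.4] 0.59
top mug_mouth [ 492.9 -418.4] 0.88
top mug_mouth [ 393.6 -712. ] 0.76
top mug_mouth [ 351.4 -551.1] 0.56
top coffee_jar [ 671.5 -370.9] 0.86
top canister [ 707.9 -248.7] 0.76
top pepper_mill [ 747.7 -108. ] 0.67
top coffee_stand [533.  -41.4] 0.56
top outlet [359.7  14.9] 0.91
cam side [ -57.2 -250.5 1341.4]
side mug mask [404.4, 231.6, 441.4, 271.5] 0.8 [ 52.  135.7 129.6]
side mug mask [348.2, 264.9, 392.9, 301.9] 0.75 [ 62.1 151.4 145.6]
side mug mask [292.2, 222.8, 322.7, 269.0] 0.63 [182.  178.5 169.8]
cam top [ 382.2 -388.7 1397.5]
top mug mask [331.6, 280.7, 371.7, 317.3] 0.95 [ 80.6 200.6 198.5]
top mug mask [283.2, 229.4, 315.5, 274.3] 0.93 [215.8 214.9 212.7]
top mug mask [394.6, 257.5, 430.9, 303.4] 0.71 [ 57.4 178.1 172.3]
top mug mask [109.6, 204.2, 126.4, 234.1] 0.39 [113.2 110.7 111.1]
```

View pics/cs.png

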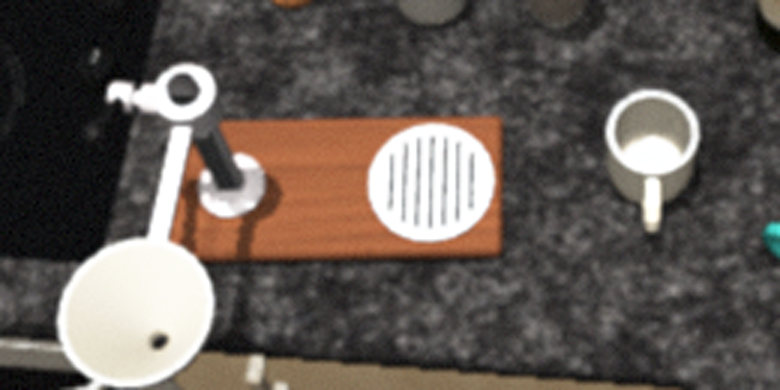

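View pics/ct.png

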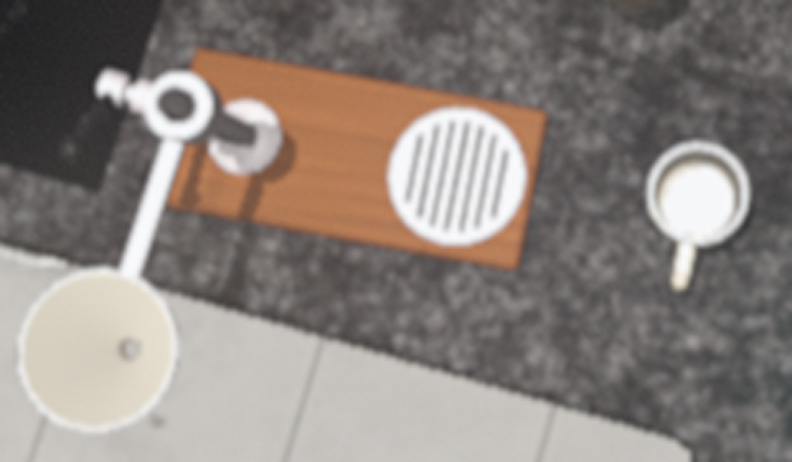

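The crops confirm the white mug: mouth centre at side (307,234) and top (301.5,243), with its handle towards the robot. The tray is at side (234,250), and the collar top at side (152,221) and top (144.5,216).

Run:
```python
from h import *
np.set_printoptions(precision=1,suppress=True)
C={n:read_camera(n) for n in("side","top")}
M=dict(tray=(24,(234,250.3),(228.5,238.3)),collar=(215,(152,221),(144.5,216.2)),mouth=(88,(307.3,234.3),(301.5,243.2)),rim=(212,(135.7,294),(119.7,291)),
 rodfoot=(22,(90+232/3,190+185/3),(90+246/3.3,185+136/3.3)))
for k,(z,a,b) in M.items():
    print(k,at_z(C["side"],a,z),at_z(C["top"],b,z),*tri(C["side"],a,C["top"],b))
# base corners, z=20, cs / ct
for a in[(500,118),(500,252)]: print(at_z(C["side"],(90+a[0]/3,190+a[1]/3),20))
for a in[(546,112),(517,268),(197,50)]: print(at_z(C["top"],(90+a[0]/3.3,185+a[1]/3.3),20))
```

```text
tray [ 508.6 -218.9   24. ] [ 506.3 -217.3   24. ] [ 505.5 -218.7   31.5] 0.847788126685739
collar [537.2 -42.1 215. ] [538.8 -40.7 215. ] [538.9 -40.8 212.3] 1.6333080293009599
mouth [ 490.4 -414.7   88. ] [ 490.3 -414.5   88. ] [ 490.2 -414.6   88.5] 0.1379421974335969
rim [364.2   6.9 212. ] [363.6   8.3 212. ] [363.5   6.9 214.4] 1.1648927677290946
rodfoot [538.8 -40.8  22. ] [537.4 -40.6  22. ] [537.  -41.5  25.9] 0.1759456057378057
[ 560.7 -289.3   20. ]
[ 432.1 -268.2   20. ]
[ 560.8 -289.2   20. ]
[ 431.7 -268.3   20. ]
[609.6   4.7  20. ]
```

```bash
cat >> h.py <<'E'
ROD=np.array([538.,-41.]); PSI=-0.168; TRAY=np.array([507.4,-218.])
D=[0,np.pi,0]
E
python3 - <<'E'
from h import *
np.set_printoptions(precision=2,suppress=True)
for p in [(330,330,360),(430,-200,360),(490.4,-451.6,200),(490.4,-451.6,58)]: print(planner.ik(p,D))
bot.move_pose((330,330,360),D)
bot.move_pose((430,-200,360),D)
bot.move_pose((490.4,-451.6,200),D)
gripper_to(0.5,50)
print(bot.move_l((490.4,-451.6,58),feed=120,max_force=12))
print(state()["position"],state()["clock"],state()["force"])
gripper_to(0.0,50)
print(state()["gripper_width"],state()["grip_force"])
bot.move_l((490.4,-451.6,120),feed=120)
print(state()["gripper_width"],state()["force"],state()["clock"])
c=read_camera("side");cv2.imwrite("pics/g.png",cv2.resize(c["pixels"][190:320,90:350],None,fx=3,fy=3)[:,:,::-1])
E
```

```text
[-0.85  0.1  -0.03  1.85  0.    1.2   0.69]
[-0.47  0.13  0.91  1.87 -0.11  1.2   2.05]
[ 0.18  0.73  0.79  1.56 -0.56  1.09  2.68]
[ 0.42  0.82  0.4   1.61 -0.41  0.79  2.56]
False
[ 490.78 -452.13   58.85] 8.3667 [-0.    0.1   0.46]
0.05557437502751174 50.553447991842404
0.05677596786037113 [-0.04 -0.46 -3.36] 9.4583
```

View pics/g.png

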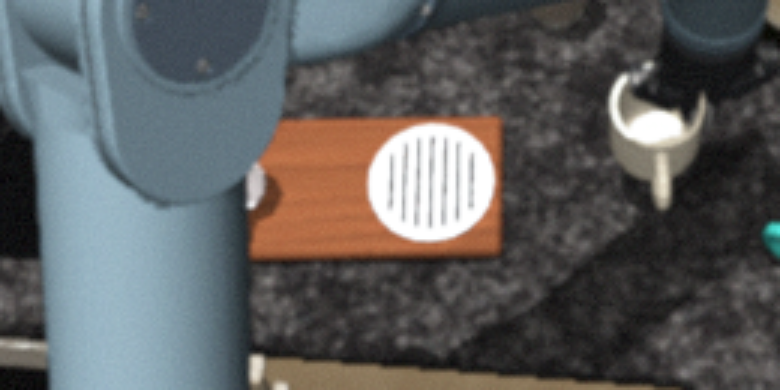

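The mug is held upright off the worktop: about 3.4 N of weight, pinched at its rim at (690,85) in the crop.

Run:
```python
from h import *
np.set_printoptions(precision=2,suppress=True)
x,y=TRAY[0],TRAY[1]-37
print(planner.ik((x,y,120),D),planner.ik((x,y,84),D))
bot.move_l((x,y,120),feed=120)
print(state()["joint_positions"])
print(bot.move_l((x,y,82.5),feed=40,max_force=5),state()["position"],state()["force"])
gripper_to(0.45,50)
bot.move_l((x,y,200),feed=150)
bot.move_pose((430,-300,330),D)
print(state()["clock"])
C={n:read_camera(n) for n in("side","top")}
for n in C:
    for k in["tray_center","mug_mouth"]:
        print(n,[(at_z(C[n],d["uv"],dict(tray_center=24,mug_mouth=112)[k])[:2],round(d["p"],2)) for d in pinpoint(n,k)])
s=cv2.resize(C["side"]["pixels"][170:330,90:350],None,fx=1.5,fy=1.5); t=cv2.resize(C["top"]["pixels"][170:330,90:350],None,fx=1.5,fy=1.5)
cv2.imwrite("pics/p.png",np.hstack([s,t])[:,:,::-1])
```

```text
[-0.13  0.67  0.71  1.88 -0.59  0.82  2.47] [-0.09  0.72  0.67  1.89 -0.63  0.76  2.5 ]
[-0.13  0.67  0.71  1.88 -0.59  0.82  2.46]
True [ 507.09 -255.03   82.46] [0.37 0.56 6.03]
14.2417
side [(array([ 509.09, -212.95]), 0.66), (array([ 501.16, -220.54]), 0.26)]
side [(array([ 382.87, -701.28]), 0.68), (array([ 507.45, -228.81]), 0.61)]
top []
top [(array([ 398.76, -701.71]), 0.78), (array([513.55, -75.5 ]), 0.71), (array([ 355.37, -547.66]), 0.65)]
```

View pics/p.png

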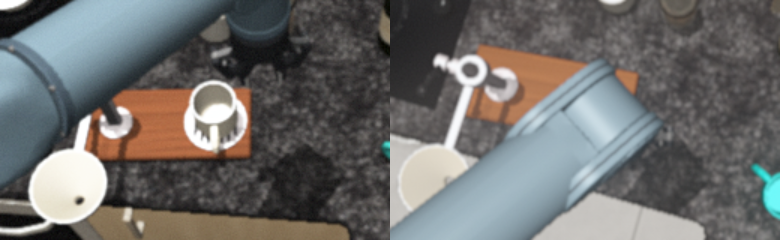

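```bash
cat >> h.py <<'E'
def bar(th,r,z,flip=0):
    f=PSI-np.pi/2-th
    p=ROD+r*np.array([np.cos(f),np.sin(f)])
    a=(f+flip*np.pi)/2
    return (p[0],p[1],z),[np.pi*np.cos(a),np.pi*np.sin(a),0]
E
python3 - <<'E'
from h import *
np.set_printoptions(precision=2,suppress=True)
c=read_camera("side"); print(at_z(c,(232.7,238.7),112))
for fl in(0,1):
    for th in(1.675,1.2,.8,.4,0,-.05):
        p,o=bar(th,104,191,fl); print(fl,th,np.array(p),planner.ik(p,o), planner.ik((p[0],p[1],330),o))
E
```

```text
[ 503.01 -222.24  112.  ]
0 1.675 [437.83 -13.04 191.  ] [-0.89  0.39  1.01  2.16 -0.45  0.82  1.7 ] [-1.02  0.06  1.01  1.99 -0.06  1.12  1.31]
0 1.2 [436.13 -61.95 191.  ] [-0.69  0.34  0.88  2.15 -0.37  0.8   2.2 ] [-0.87  0.07  0.97  1.99 -0.06  1.12  1.9 ]
0 0.8 [452.33 -99.96 191.  ] [-0.5   0.36  0.75  2.09 -0.34  0.81  2.63] [-0.66  0.13  0.87  1.94 -0.11  1.12  2.43]
0 0.4 [ 482.05 -128.67  191.  ] [ 0.17  0.35 -0.    1.98  0.    0.82  2.74] [ 0.17  0.18 -0.    1.82  0.    1.14  2.74]
0 0 [ 520.61 -143.54  191.  ] [ 0.86  0.58 -0.9   1.84  0.53  0.99  2.71] [-0.63  0.42  1.1   1.76 -0.4   1.21 -2.73]
0 -0.05 [ 525.76 -144.28  191.  ] [ 0.85  0.58 -0.9   1.82  0.54  1.    2.75] [-0.63  0.43  1.1   1.75 -0.41  1.21 -2.67]
1 1.675 [437.83 -13.04 191.  ] [-0.96  0.44  1.11  2.16 -0.53  0.85 -1.36] [-1.09  0.07  1.09  1.99 -0.07  1.12 -1.82]
1 1.2 [436.13 -61.95 191.  ] [-0.84  0.44  1.11  2.15 -0.53  0.85 -0.77] [-0.98  0.08  1.09  1.99 -0.08  1.12 -1.22]
1 0.8 [452.33 -99.96 191.  ] [-0.73  0.5   1.1   2.1  -0.58  0.89 -0.26] [-0.85  0.17  1.1   1.94 -0.17  1.13 -0.64]
1 0.4 [ 482.05 -128.67  191.  ] [-0.64  0.58  1.1   2.02 -0.65  0.94  0.23] [-0.72  0.3   1.11  1.86 -0.29  1.16 -0.08]
1 0 [ 520.61 -143.54  191.  ] [-0.62  0.72  1.18  1.92 -0.78  1.05  0.73] [-0.63  0.42  1.1   1.76 -0.4   1.21  0.41]
1 -0.05 [ 525.76 -144.28  191.  ] [-0.61  0.72  1.16  1.9  -0.77  1.06  0.77] [-0.63  0.43  1.1   1.75 -0.41  1.21  0.47]
```

Run:
```python
from h import *
np.set_printoptions(precision=2,suppress=True)
bot.move_joints([0.17,.18,0,1.82,0,1.14,-0.40])
p,o=bar(1.675,104,330,1); print(planner.ik(p,o))
bot.move_pose(p,o)
f0=np.array(state()["force"])
p,o=bar(1.675,104,191,1)
print("hit",bot.move_l(p,feed=100,max_force=8),state()["position"],state()["joint_positions"])
gripper_to(0.0,25)
print("w",state()["gripper_width"]*85,state()["grip_force"],state()["force"])
print(state()["clock"])
```

```text
[-0.08  0.07  0.01  1.95 -0.    1.12 -1.92]
hit False [438.25 -13.03 191.47] [-0.08  0.25  0.    2.12 -0.    0.77 -1.91]
w 13.227641673661976 26.445569694042206 [-1.04  2.53  5.84]
20.1917
```

Run:
```python
from h import *
np.set_printoptions(precision=1,suppress=True)
for th in np.linspace(1.675,0,9)[1:]:
    p,o=bar(th,104,191,1)
    h=bot.move_l(p,feed=110,ori=o,max_force=30)
    s=state(); print(round(th,2),h,s["force"],s["wrist_torque"],s["clock"])
    if h: break
print(state()["gripper_width"]*85)
```

```text
1.47 False [2.7 2.2 3.8] [ 0.5 -0.4  0.5] 20.55
1.26 False [4.5 2.8 4.3] [ 0.5 -0.9  0.4] 20.9083
1.05 False [5.1 2.8 4.8] [ 0.7 -1.1  0.4] 21.2667
0.84 False [5.6 3.4 4.9] [ 0.8 -1.1  0.3] 21.625
0.63 False [5.  3.2 5. ] [ 0.8 -1.1  0.2] 21.9833
0.42 False [4.7 3.8 5. ] [ 0.8 -1.   0.1] 22.3417
0.21 False [4.3 3.4 5.7] [ 0.8 -0.8  0. ] 22.7
0.0 False [4.5 3.7 6. ] [ 0.8 -0.8 -0.1] 23.0583
13.52739818722301
```

Run:
```python
from h import *
np.set_printoptions(precision=1,suppress=True)
gripper_to(0.35,25)
p,o=bar(0,104,300,1); bot.move_l(p,feed=150)
gripper_to(0.0)
bot.move_pose((400,200,320),o)
C={n:read_camera(n) for n in("side","top")}
for n in C:
    for k,z in dict(dripper_bar=195,outlet=130,lever_tip=240).items():
        print(n,k,[(at_z(C[n],d["uv"],z)[:2],round(d["p"],2)) for d in pinpoint(n,k)[:2]])
s=cv2.resize(C["side"]["pixels"][190:300,120:270],None,fx=2.66,fy=2.66,interpolation=2); t=cv2.resize(C["top"]["pixels"][180:290,110:260],None,fx=2.66,fy=2.66,interpolation=2)
cv2.imwrite("pics/a.png",np.hstack([s,t])[:,:,::-1]); print(s.shape,state()["clock"])
```

```text
side dripper_bar [(array([ 533.3, -123.5]), 0.8)]
side outlet [(array([ 507.9, -221.7]), 0.83)]
side lever_tip [(array([478.4, -83.8]), 0.47), (array([ 576.8, -249. ]), 0.27)]
top dripper_bar []
top outlet [(array([ 498.8, -211.9]), 0.92)]
top lever_tip [(array([477.6, -86.6]), 0.48)]
(293, 399, 3) 26.4
```

View pics/a.png

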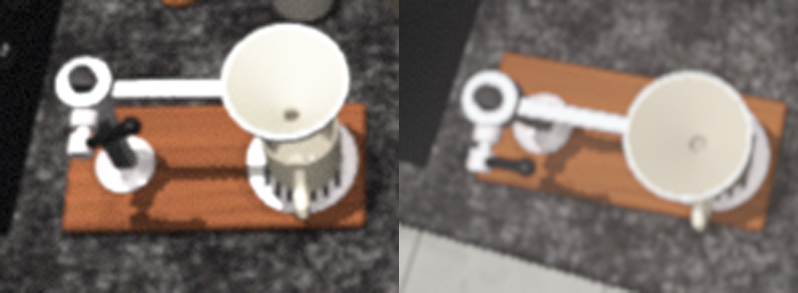

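The dripper now stands over the mug, and the lever ball is at crop (130,127) in the side view and (526,167) in the top view, about (478,-85) in the world. That fits the expected slack tip of (476,-78).

Run:
```python
from h import *
np.set_printoptions(precision=2,suppress=True)
C={n:read_camera(n) for n in("side","top")}
for n,uv in(("side",(227.1,220.1)),("top",(218.6,230.8))):
    r=at_z(C[n],uv,212)[:2]-ROD; print("theta",PSI-np.pi/2-np.arctan2(r[1],r[0]),np.linalg.norm(r),r+ROD)
xs=np.array([np.cos(PSI),np.sin(PSI)]);ys=np.array([-xs[1],xs[0]])
q=ROD-52*xs-60*ys; print(q)
best=[]
for k in(0,1):
    a=(PSI+k*np.pi)/2; o=[np.pi*np.cos(a),np.pi*np.sin(a),0]
    j=planner.ik((*q,290),o); j2=planner.ik((*q,168),o); print(k,j,j2)
    if j is not None and j2 is not None: best.append((abs(j[6]),o))
o=min(best)[1]
bot.move_pose((*q,290),o)
print(state()["joint_positions"])
h=bot.move_l((*q,195),feed=60,max_force=32); s=state(); print(h,s["position"],s["force"])
h=bot.move_l((*q,166),feed=25,max_force=32); s=state(); print(h,s["position"],s["force"],s["clock"])
```

```text
theta 0.0002583916301219791 179.73914398728348 [ 507.9 -218.2]
theta 0.00808558934292436 178.66127082770467 [ 506.7 -216.9]
[476.7  -91.46]
0 [ 0.24  0.2  -0.16  1.9   0.04  1.04 -1.68] [ 0.21  0.37 -0.14  2.02  0.07  0.76 -1.71]
1 [ 0.43  0.22 -0.39  1.89  0.1   1.05  1.41] [ 0.46  0.4  -0.44  2.01  0.23  0.79  1.29]
[ 0.43  0.22 -0.39  1.89  0.1   1.05  1.41]
False [473.84 -94.26 193.27] [-4.56 -6.95 -1.57]
False [479.41 -92.18 167.1 ] [ 1.22 -3.95  6.81] 31.45
```

Run:
```python
from h import *
p=state()["position"]
bot.move_l((p[0],p[1],290),feed=100)
bot.move_pose((400,200,320),state()["ee_rot"])
C={n:read_camera(n) for n in("side","top")}
for n in C:
    print(n,[(d["uv"],at_z(C[n],d["uv"],155)[:2],round(d["p"],2)) for d in pinpoint(n,"lever_tip")[:2]])
s=cv2.resize(C["side"]["pixels"][200:270,125:215],None,fx=4.4,fy=4.4,interpolation=2); t=cv2.resize(C["top"]["pixels"][190:260,115:205],None,fx=4.4,fy=4.4,interpolation=2)
cv2.imwrite("pics/l.png",np.hstack([s,t])[:,:,::-1]); print(s.shape,state()["clock"])
```

```text
side [([175.5, 252.4], array([473.10276641, -81.34245616]), 0.58)]
top [([164.0, 246.4], array([472.46619755, -75.37796954]), 0.72), ([230.6, 238.4], array([ 494.29128794, -238.83527967]), 0.7)]
(308, 396, 3) 34.2083
```

View pics/l.png

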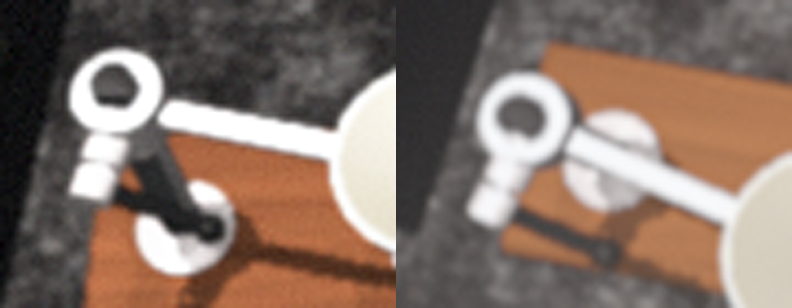

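```bash
cat > m.py <<'E'
from h import *
def S(n,u,v): return (125+u/4.4,200+v/4.4) if n=="side" else (115+(u-396)/4.4,190+v/4.4)
C={n:read_camera(n) for n in("side","top")}
for n,a,b in(("side",(165,112),(335,145)),("top",(575,140),(730,215))):
    d=at_z(C[n],S(n,*b),200)[:2]-at_z(C[n],S(n,*a),200)[:2]; print(n,"theta",PSI-np.pi/2-np.arctan2(d[1],d[0]),at_z(C[n],S(n,*b),200)[:2])
print("ball",tri(C["side"],S("side",210,228),C["top"],S("top",605,250)))
E
python3 m.py
python3 - <<'E'
from h import *
c=read_camera("side"); 
s=c["pixels"][180:330,100:300]; cv2.imwrite("pics/w.png",cv2.resize(s,None,fx=3.5,fy=3.5,interpolation=2)[:,:,::-1])
c=read_camera("top")
for n in("side","top"): print([(d["extent"],round(d["p"],2)) for d in recognise(n,"outlet")][:2],[(d["uv"],round(d["p"],2)) for d in pinpoint(n,"outlet")][:2])
E
```

```text
side theta 0.2243013922999324 [ 491.61062562 -152.40873132]
top theta 0.2641459393695855 [ 487.91375382 -149.94817701]
ball (array([470.18821787, -75.98926313, 168.37447589]), np.float64(1.7107694113260312))
[([141.9, 209.8, 249.2, 259.6], 0.7)] [([227.4, 247.5], 0.75), ([232.5, 249.7], 0.35)]
[([130.1, 210.9, 236.4, 271.8], 0.65)] [([214.0, 252.9], 0.72)]
```

View pics/w.png

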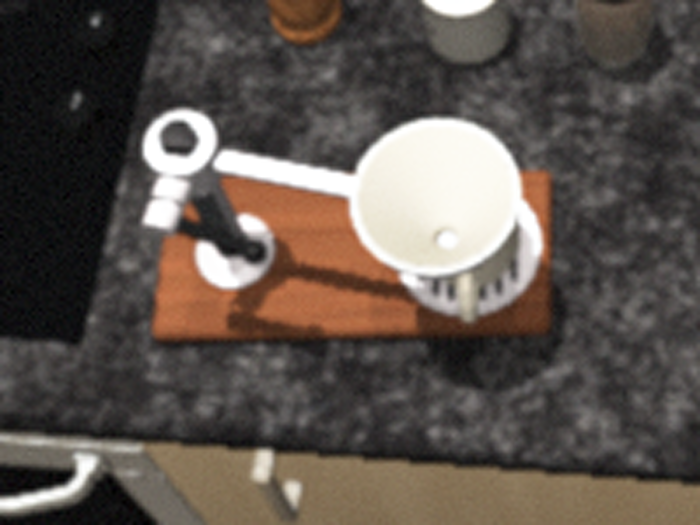

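The arm slipped to about 0.24 rad while I was pressing, and the lever is partly down with its ball at about 1.25 rad. I'll swing the arm back, then press again, following the ball's arc this time.

Run:
```python
from h import *
np.set_printoptions(precision=1,suppress=True)
gripper_to(0.5,40)
p,o=bar(.24,104,260,1); bot.move_pose(p,o)
p,o=bar(.24,104,191,1); print(bot.move_l(p,feed=120,max_force=10))
gripper_to(0.0,40); print(state()["gripper_width"]*85,state()["force"])
for th in(.1,-.03):
    p,o=bar(th,104,191,1); h=bot.move_l(p,feed=60,ori=o,max_force=30); s=state(); print(th,h,s["position"],s["force"],s["clock"])
    if h: break
```

```text
False
13.005345519121944 [ 1.  -1.   4.8]
0.1 False [ 512.1 -141.8  192.1] [ 1.9 -0.6  5.5] 37.9083
-0.03 False [ 525.4 -144.5  192. ] [ 2.8 -1.5  5.2] 38.2833
```

Run:
```python
from h import *
np.set_printoptions(precision=1,suppress=True)
gripper_to(0.3,40)
p,o=bar(-.03,104,265,1); bot.move_l(p,feed=200); gripper_to(0.0)
xs=np.array([np.cos(PSI),np.sin(PSI)]);ys=np.array([-xs[1],xs[0]])
L=lambda x,y,z:(*(ROD+x*xs+y*ys),z)
a=(PSI+np.pi)/2; o=[np.pi*np.cos(a),np.pi*np.sin(a),0]
bot.move_pose(L(-50,-59,265),o)
C={n:read_camera(n) for n in("side",)}
for q,f in((L(-50,-59,205),150),(L(-49,-59,186),50),(L(-48,-53,158),25)):
    h=bot.move_l(q,feed=f,max_force=30); s=state(); d=np.array(s["position"][:2])-ROD
    print(h,d@xs,d@ys,s["position"][2],s["force"],s["clock"])
    if h: break
```

```text
False -49.66604735387133 -58.83755120065251 205.35405965885872 [0.1 0.3 0.5] 41.2917
False -49.07662798077943 -58.96553964061287 185.863440622031 [-0.4  0.2  0.6] 41.825
True -47.1561999017819 -51.056565335571705 165.63283560744725 [-4.4 -0.4 14.3] 42.7
```

Run:
```python
from h import *
p=state()["position"]
bot.move_l((p[0],p[1],290),feed=150)
bot.move_pose((400,200,320),state()["ee_rot"])
C={n:read_camera(n) for n in("side","top")}
s=cv2.resize(C["side"]["pixels"][200:270,125:255],None,fx=3.07,fy=3.07,interpolation=2); t=cv2.resize(C["top"]["pixels"][190:260,115:245],None,fx=3.07,fy=3.07,interpolation=2)
cv2.imwrite("pics/z.png",np.hstack([s,t])[:,:,::-1]); print(s.shape,state()["clock"])
for n in C:
    for k,z in(("lever_tip",152),("mug_mouth",112),("outlet",130)): print(n,k,[(d["uv"],at_z(C[n],d["uv"],z)[:2],round(d["p"],2)) for d in pinpoint(n,k)[:2]])
```

```text
(215, 399, 3) 44.925
side lever_tip [([179.7, 245.9], array([489.71484589, -92.61018503]), 0.64), ([235.2, 250.5], array([ 452.53989087, -224.75106642]), 0.53)]
side mug_mouth [([371.2, 276.3], array([ 340.48325992, -542.27343429]), 0.82), ([233.8, 235.9], array([ 510.23564075, -226.10794006]), 0.73)]
side outlet [([229.9, 232.8], array([ 512.24258944, -217.98340251]), 0.62)]
top lever_tip [([169.1, 241.8], array([484.19674499, -86.69705765]), 0.53)]
top mug_mouth [([418.9, 283.8], array([ 390.6889543 , -707.71741635]), 0.94), ([226.9, 236.8], array([ 502.13220869, -224.09279003]), 0.69)]
top outlet [([221.1, 233.8], array([ 507.82393252, -211.56348057]), 0.56)]
```

View pics/z.png

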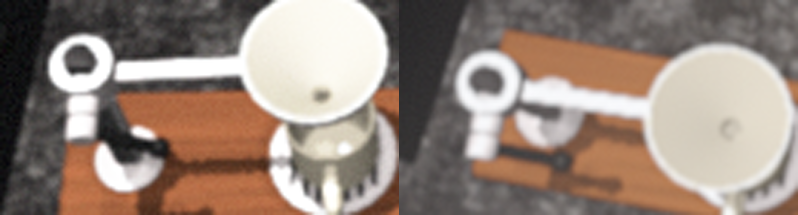

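Run:
```python
from h import *
C={n:read_camera(n) for n in("side","top")}
b,e=tri(C["side"],(176.5,248.2),C["top"],(168.4,241.8)); print(b,e)
xs=np.array([np.cos(PSI),np.sin(PSI)]);ys=np.array([-xs[1],xs[0]])
print("local",(b[:2]-ROD)@xs,(b[:2]-ROD)@ys)
b,e=tri(C["side"],(179.7,245.9),C["top"],(169.1,241.8)); print(b,e)
for n,uv in(("side",(227.3,218.9)),("top",(219.6,228.4))):
    r=at_z(C[n],uv,212)[:2]-ROD; print("theta",PSI-np.pi/2-np.arctan2(r[1],r[0]),np.linalg.norm(r),r+ROD)
o,d=ray(C["side"],(176.5,248.2)); 
for al in (1.2,1.3,1.4,1.5):
  P=np.r_[ROD-48*xs-66*np.cos(al-.785)*ys,195-66*np.sin(al-.785)]; c=.03
  P[:2]=ROD+np.array([[np.cos(c),-np.sin(c)],[np.sin(c),np.cos(c)]])@(P[:2]-ROD); print(al,proj(C["side"],P),proj(C["top"],P))
```

```text
[484.15419081 -84.95689552 153.65901338] 0.8267563286356813
local -45.73765313820715 -52.34163655057052
[482.12507529 -93.09146202 170.18043773] 4.011040766081627
theta -0.017386762983999438 180.14173690893753 [ 510.9707312  -219.10239753]
theta -0.025254229132327 179.89938579460005 [ 512.40724507 -219.06964903]
1.2 [179.46800804 245.95124707] [170.5376778  242.10853693]
1.3 [178.6755674 246.9624249] [169.91868676 242.13015075]
1.4 [177.62996145 247.92368929] [169.0455012  242.10534839]
1.5 [176.3436775  248.82676469] [167.92953171 242.03498233]
```

The ball is at local (-46, -52) and z 154, which matches the stated tight pose. The arm is at about -0.02 rad and the mug is within about 8 mm of the tray's centre.

```bash
python3 -c "
from workcell import job; print(job.sign_off())"
```

```text
the job is handed in; nothing more can be done
None
```

I handed the job in at about 45 s of the 58 s allowed, with no verdict returned; by my last camera measurements the mug is on the tray within about 8 mm of its centre, the arm is at about -0.02 rad over it, and the clamp lever is in its tight position (about 1.4 to 1.5 rad).

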